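# Latch the dust drawer, then take the filter out of the bench extractor and show it

## Robot

A 6-joint arm with a two-finger parallel gripper is mounted at the origin on a cart in front of the work surface, level with it; the furniture and walls round the work are solid. World frame = base frame: x ahead of the robot, y to its left, z up, the work surface at z = 0. Lengths are in mm, angles in rad, forces in N, time in s.
With the tool pointing down it reaches from about 350 to 775 mm from the base axis. Payload 5.5 kg.
Tool frame: the origin (TCP) lies midway between the tips of the shut fingers; the grasp point (between the pads) lies 19 mm behind it (bot.grip_depth is the z of the grasp point in the tool frame, in mm); z points along the fingers, y is the line along which they close (so a half turn about z gives the same grasp; the last joint's range is limited). The gripper opens to 85 mm and grips with 20 to 120 N. Pads are 22 mm wide; open, the fingers measure 114 mm over their backs; the gripper's body (76 mm by 85 mm) begins 54 mm behind the grasp point. The pads swing forward as they close: fully open they stand 13 mm farther back than shut.
Start: joints at [1.185, 0.313, 0.046, 1.304, 0, 1.431], TCP at [139.939, 557.754, 231.323] pointing down, gripper open.
Joint ranges: [-2.76, 2.76], [-0.86, 1.69], [-1.03, 1.26], [-2.2, 2.34], [-1.47, 1.5], [-3.14, 3.14]. Speed limits (rad/s): [2.57, 2.57, 3.14, 3.14, 3.14, 3.14].

## Interface

Orientations are given as a unit quaternion [w, x, y, z].
In Python, from bench import bot gives the robot as it stands.
- The arm moves only by the shell command python3 -m jog 'ROWS' [OPENING] [FORCE]. ROWS is JSON, a list of rows, each a list of 6 numbers: the shift along the world's x, y, z in mm, then the turn, a rotation vector about the world's x, y, z in degrees. In form: [[tx, ty, tz, rx, ry, rz], ...]. A call has 1 to 8 rows; each row is the pose to reach, as a shift and turn from the pose commanded when the call began; what a row does not reach only later rows make up. A row lasts 1/12 s, in which the tool goes at most 41.7 mm and 7.16 degrees, less where a joint would pass 70% of its speed; a pose out of reach is approached as far as the arm can. A call with a gripper value outside its range is refused whole. OPENING is the finger opening in mm, from 0 to 85.4, set as the call begins (- or left out, the last holds). The fingers move at their own pace and stop on an object; FORCE is the grip in N (left out, the last holds). Time passes only in rows, so rows that repeat a pose let the fingers close. It gives the time, the measured TCP pose, the force, the opening and the grip force at its end, in the units of the state.
- bot.get_state(): the state, without advancing time (a new reading comes with each control period).
- bot.grab_frame(name): name is "scene" or "top"; returns the picture (400x640x3 uint8, red, green, blue); there is no depth.
- bot.camera_info(name): a dict with "fx", "fy", "cx", "cy" (pixels), "distortion" ([k1, k2, p1, p2, k3] as OpenCV has them; the pictures are not rectified), "xyz" and "attitude" of the camera in the world. Camera axes: x right, y down, z forward; pixel columns grow to the right and rows downward; lengths in mm; the calibration is good to about 2 mm. A picture is of the moment at which its call begins. camera_info takes no time and is no camera call.
- bot.sign_off(): hands the job in; it is judged then, once.
Trained networks look in the newest picture that a camera, given by its name, has taken for a name from the list of things; names that differ only in an ending like _2 or _b are one class to them, and where a whole thing is asked for, a point or a joint stands for the part that bears it (a point fixed in the world has none). Each returns a list of dicts, best first, with "score" (0 to 1); they miss things now and then, are a little off and sometimes report something else, mostly with a low value. They report only what shows in the picture. A call takes as long as a camera call.
- bot.silhouettes(name, camera): "mask" (400x640 bool, what is visible of it) and "at" ([column, row] in pixels, amid what is visible of it).
The state is a dict: "time": time; "q": joint angles; "dq": joint speeds; "effort": joint torques, N m; "position": TCP position; "tool_rot": TCP orientation; "contact_force": force on the tool from outside, world axes, zero at the start; "torque": the same for the moment, N m; "grip_width": opening from 0.0 (shut) to 1.0 (fully open); "grip_force": force on a finger pad.
Only numpy, scipy, OpenCV 4.12 (cv2) and the standard library are available. Lean on these libraries where they do the work, as an engineer would, in place of code of your own. Each camera call takes 0.05 s, during which the arm holds its last target. There are 200 camera calls.

## Task

The bench extractor's dust drawer has just been emptied and pushed back in. First swing its red-knobbed latch down until it rests in its catch, so that no dust escapes, then lift the cover flap on top and leave it standing open, draw the blue filter cassette straight up out of its well, keeping it upright, and show it for inspection: finish holding it in the gripper, still and upright, its lower edge a hand's breadth above the machine's deck and a broad pleated face turned to face straight back towards the robot. Do not let go of it, and leave the other things on the bench where they are.

Things in the scene. Friction and masses are not known exactly. Their poses are not given: they have to be found in the camera images.
- unit: White bench dust extractor, fixed, housing 200 (x) x 220 (y) mm, flat deck 115 mm above the bench. Origin: centre of its underside, on the bench; its -x is its front (grey dust drawer with latch), y runs along the front. On the deck a closed grey cover hood 115 x 172 mm, 41 mm high, front wall at x = -30 mm; the deck before it is bare but for switches up to 12 mm high.
- latch (a joint): Drop latch on the extractor's front: a flat steel bar with a red knob, turning about an axis along the unit's x. Rad: 0 = bar level, home in its steel J-shaped catch (a stop); grows as the knob swings up, to 1.5 (nearly upright). Starts swung up. Friction (0.05 N m) keeps it where it is left.
- latch_knob (a point): Middle of the red knob at the end of the latch bar: cylinder 15 mm across, 32 mm long, along the unit's x, 40 mm in front of the front face, free all round and turning between gripping fingers. With the latch home it is 78 mm above the bench.
- latch_pivot (a point): Point on the latch's turning axis, level with the knob's middle: 40 mm in front of the face, 78 mm above the bench. The knob circles it at 90 mm; home, the knob lies 90 mm from it towards the unit's -y.
- cover (a joint): Grey cover flap on the deck, hinged along its rear edge (axis along the unit's y). Rad: 0 = closed, grows as its front is lifted up and back, stop at 1.75 (just past upright). A friction hinge (0.15 N m) keeps it where it is left; lifting takes about 2 N at the tongue.
- cover_tongue (a point): Grip point of the black pull tongue at the middle of the cover's front edge; tongue 20 mm wide (unit's y), 14 mm thick, 38 mm long; this point is 22 mm before the cover's front wall and, closed, 28 mm above the deck. Can be pinched across its width from above and pivots between the fingers as the cover swings.
- cover_hinge (a point): Middle of the cover's hinge axis, at the cover's rear edge, 5 mm above the deck. The tongue point is 137 mm in front of it and 23 mm higher when closed.
- filter: Blue filter cassette with white pleats, hidden under the cover, upright in a fitted well (2 mm play); comes out straight up. Frame 15 mm thick (its x), 120 wide (its y), 68 high; flange 26 x 134 mm resting on the deck, pull tab on top; 0.1 to 0.2 kg. Origin: centre of its lower edge. x is normal to the two (alike) broad pleated faces, z points up to the tab.
- filter_tab (a point): Middle of the filter's pull tab: 12 mm thick (filter's x), 40 mm wide (its y), top 28 mm above the deck with the filter in its well. This point is 85 mm above the filter's lower edge; in the well, 17 mm above the deck. Fingertips may go down to 6 mm over the deck.
- desk_lamp: Desk lamp, fixed, keep clear: its post (30 mm across, 340 mm tall) stands 20 mm nearer the robot (-x) and 112 mm to the right (-y) of this origin; from the post's top an arm runs left to the shade (185 mm across, hanging 160 to 330 mm above the bench) over this origin. An arm that starts close to it should first draw straight back towards its own base.
- ahead (a point): A fixed reference point on the bench top, 0.5 m straight ahead of the robot; its x axis is the direction straight ahead of the robot.
- articulator: Bystander: small brass hinge articulator, 87x66x62 mm. Origin: centre of its underside.
- jar_separator: Bystander: white jar with a blue lid, 65 mm across, 85 mm tall. Origin: centre of its underside.
- beaker: Bystander: pale grey measuring beaker, 69 mm across, 82 mm tall. Origin: centre of its underside.
- nail_brush: Bystander: green nail brush, 30x85x22 mm. Origin: centre of its underside.
- tray: Bystander: empty metal impression tray, 128x76x17 mm. Origin: centre of its underside.
- masking_tape: Bystander: roll of masking tape, 96 mm across, 25 mm high, lying flat. Origin: centre of its underside.
- model_blue: Bystander: light blue plaster jaw model, 62x71x30 mm. Origin: centre of its underside.

How it is judged:
By the outcome, as a careful person would: the job done as asked, in the order asked, and still so for the second after the job is handed in, while the arm keeps its last pose, push and grip.
It also fails if it takes over 62 s, if anything falls off the work surface, if the arm or the gripper's body presses on something with over 40 N, if the wrist force passes 120 N, or if a joint passes its speed limit or range.

## Working session

There is one attempt and no reset: what is moved stays moved. The work goes in short steps, Python scripts to look and compute and a shell command to move; the robot and the scene stay as the last step left them, time stands still between calls to the robot, and variables do not carry over. Pictures are saved under pics/ and viewed, at most 10 in all, crops included, and the job is handed in when it is done.

```bash
mkdir -p pics; ls; python3 - <<'E'
from bench import bot
import cv2,json
for c in("scene","top"):
    im=bot.grab_frame(c);cv2.imwrite(f"pics/{c}0.png",im[:,:,::-1]);print(bot.camera_info(c))
    for n in("unit","latch_knob","latch_pivot","cover_tongue","cover","filter","desk_lamp","latch"):
        print(n,[(round(d["score"],2),[round(float(v),1) for v in d["at"]],int(d["mask"].sum())) for d in bot.silhouettes(n,c)[:2]])
print(bot.get_state(),bot.grip_depth)
E
```

```text
pics
{'fx': 514.4954207698842, 'fy': 514.4954207698842, 'cx': 323.80306311863234, 'cy': 202.80353319541132, 'distortion': array([-0.15678865,  0.        ,  0.        ,  0.        ,  0.        ]), 'xyz': array([-288.14126425, 1366.99466926,  828.67290331]), 'attitude': array([ 0.14242103, -0.23982569,  0.81294617, -0.51119313])}
unit [(0.85, [303.0, 206.8], 3630)]
latch_knob []
latch_pivot [(0.65, [393.1, 191.8], 316), (0.39, [328.3, 212.8], 52)]
cover_tongue [(0.89, [296.6, 187.4], 1136)]
cover [(0.87, [296.7, 188.8], 1124)]
filter []
desk_lamp []
latch [(0.61, [296.3, 188.0], 1032), (0.24, [309.3, 260.3], 293)]
{'fx': 399.01101020101186, 'fy': 399.01101020101186, 'cx': 319.9520638563193, 'cy': 203.09071931686196, 'distortion': array([-0.01187173,  0.        ,  0.        ,  0.        ,  0.        ]), 'xyz': array([ 377.00887819,  131.32266872, 1229.3189171 ]), 'attitude': array([ 0.02263102, -0.70415525,  0.70881026, -0.03523112])}
unit [(0.85, [318.8, 167.7], 5957)]
latch_knob [(0.4, [321.9, 209.9], 56)]
latch_pivot []
cover_tongue [(0.98, [319.5, 156.3], 2912)]
cover [(0.91, [319.9, 149.4], 2796)]
filter []
desk_lamp []
latch []
{'time': 0.9, 'q': array([ 1.18538830e+00,  3.13181712e-01,  4.61148633e-02,  1.30360763e+00,
       -4.77896029e-06,  1.43120140e+00]), 'dq': array([-0.00169711,  0.00133034, -0.00066913, -0.00160141, -0.00043086,
       -0.00094068]), 'effort': array([ 1.09947825e-03, -4.80450404e+01,  2.98811656e+01,  1.59400879e-04,
       -2.37254844e-04, -5.32021446e-06]), 'position': array([139.94823139, 557.75506271, 231.33968531]), 'tool_rot': array([1.81178591e-05, 1.22597345e-01, 9.92456491e-01, 5.82192583e-05]), 'contact_force': array([-0.35069085,  0.22635926, -0.5607278 ]), 'torque': array([-0.00047241, -0.01585703,  0.04750218]), 'grip_force': 0.0, 'grip_width': 1.0005975262464015} -18.700000000000003
```

View pics/scene0.png

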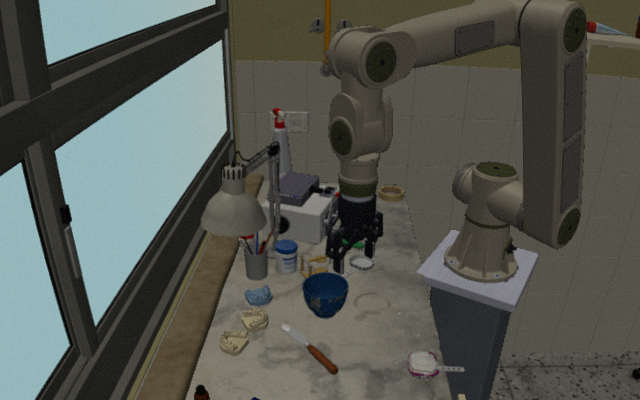

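View pics/top0.png

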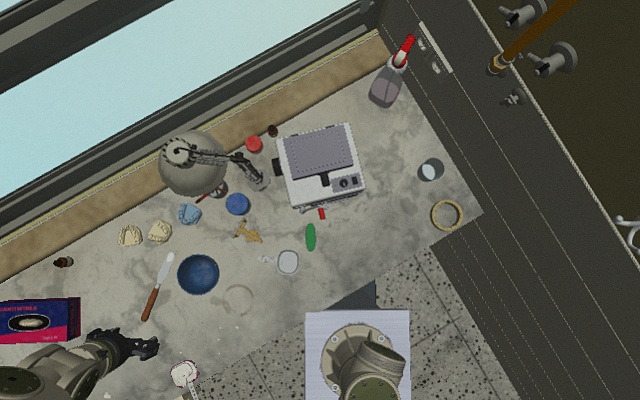

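The overview shows the extractor at about (320,165) in the top view, with the red knob at (321,214) and the lamp at (195,160). The arm starts on the left, near (150,345). I'll zoom in on the extractor in both views.

```bash
cat > h.py <<'E'
import numpy as np,cv2
from scipy.spatial.transform import Rotation as R
from bench import bot
def cam(c):
    i=bot.camera_info(c);K=np.array([[i["fx"],0,i["cx"]],[0,i["fy"],i["cy"]],[0,0,1]])
    Rm=R.from_quat(i["attitude"],scalar_first=True).as_matrix();return K,i["distortion"],Rm,i["xyz"]
def proj(P,c):
    K,d,Rm,t=cam(c);P=np.atleast_2d(np.asarray(P,float))
    return cv2.projectPoints((P-t)@Rm,np.zeros(3),np.zeros(3),K,d)[0][:,0]
def ray(p,c):
    K,d,Rm,t=cam(c);u=cv2.undistortPoints(np.array([[p]],float),K,d)[0,0];return t,Rm@np.array([u[0],u[1],1])
def onz(p,z,c):
    t,r=ray(p,c);return t+r*(z-t[2])/r[2]
def mid(p,q):
    t1,r1=ray(p,"top");t2,r2=ray(q,"scene");A=np.c_[r1,-r2];s=np.linalg.lstsq(A,t2-t1,rcond=None)[0]
    a,b=t1+r1*s[0],t2+r2*s[1];return (a+b)/2,np.linalg.norm(a-b)
E
python3 - <<'E'
import cv2,numpy as np
t=cv2.imread("pics/top0.png")[110:235,250:400];s=cv2.imread("pics/scene0.png")[155:260,250:400]
a=cv2.resize(t,None,fx=4.8,fy=4.8,interpolation=2);b=cv2.resize(s,None,fx=5,fy=5,interpolation=2)
cv2.imwrite("pics/topz.png",a);cv2.imwrite("pics/scenez.png",b)
from h import *
for p in [(276,123),(351,121),(366,196),(290,206)]: print(onz(p,115,"top").round())
for n in ("articulator","jar_separator","beaker","nail_brush","tray","masking_tape","model_blue"):
    d=bot.silhouettes(n,"top")[:1]
    if d: print(n,round(d[0]["score"],2),np.round(d[0]["at"]),onz(d[0]["at"],30,"top").round())
E
```

```text
[698. 235. 115.]
[703.  21. 115.]
[488. -19. 115.]
[461. 195. 115.]
articulator 0.69 [248. 233.] [388. 325.  30.]
jar_separator 0.82 [239. 204.] [475. 352.  30.]
beaker 0.89 [431. 168.] [ 579. -232.   30.]
nail_brush 0.58 [308. 235.] [379. 145.  30.]
tray 0.79 [285. 260.] [305. 216.  30.]
masking_tape 0.76 [453. 221.] [ 418. -292.   30.]
model_blue 0.55 [192. 214.] [445. 494.  30.]
```

View pics/topz.png

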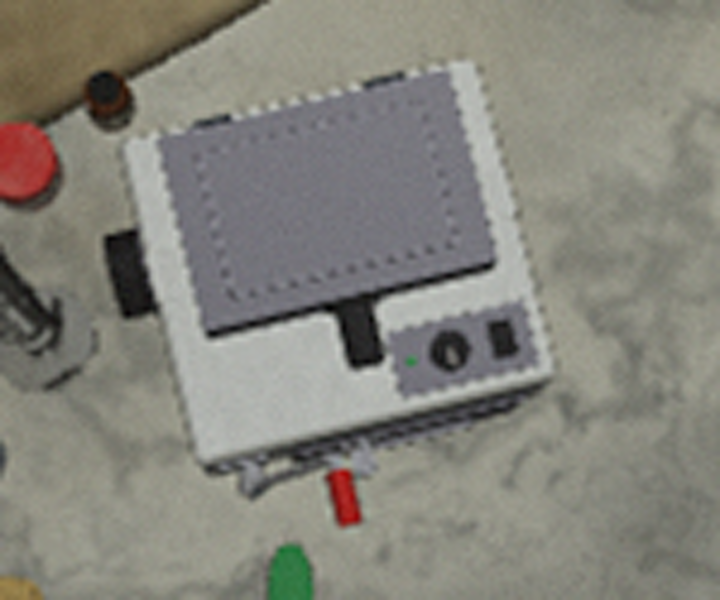

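View pics/scenez.png

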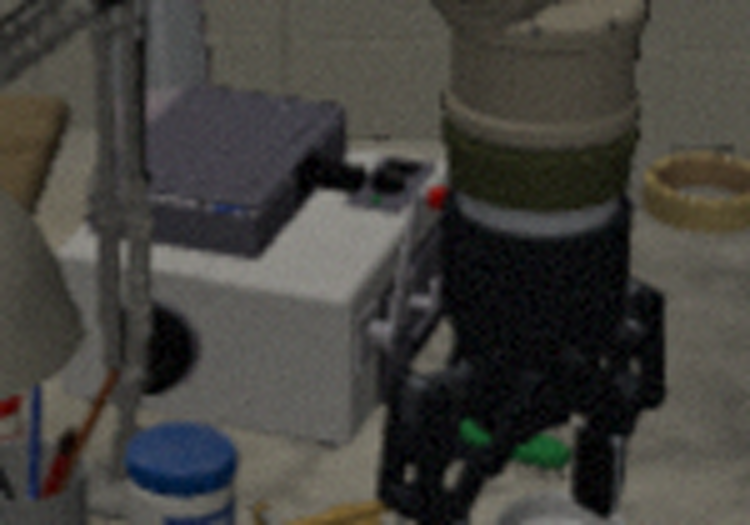

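The crops show the unit's deck corners clearly. In the top crop the latch pivot is at (255,482) and the raised knob is at (345,497). Next I'll fit the unit's pose from the corners.

```bash
cat >> h.py <<'E'
def unit2w(P,U): 
    return R.from_euler('z',U[2]).apply(np.asarray(P,float))+[U[0],U[1],0]
E
python3 - <<'E'
from h import *
from scipy.optimize import least_squares
o=np.array([250,110]);px=np.array([(125,140),(472,62),(550,375),(203,463)])/4.8+o
loc=np.array([(100,110,115),(100,-110,115),(-100,-110,115),(-100,110,115)])
# hood tops + tongue
px2=np.array([(160,138),(452,72),(493,265),(210,333)])/4.8+o
loc2=np.array([(85,86,156),(85,-86,156),(-30,-86,156),(-30,86,156)])
so=np.array([250,155]);spx=np.array([(338,303),(338,445)])/5+so;sl=np.array([(-100,110,115),(-100,110,0)])
f=lambda U:np.r_[(proj(unit2w(loc,U),"top")-px).ravel(),(proj(unit2w(loc2,U),"top")-px2).ravel(),(proj(unit2w(sl,U),"scene")-spx).ravel()]
r=least_squares(f,[590,110,-.2],x_scale=[10,10,.1],loss="soft_l1");U=r.x;print(U,np.round(f(U).reshape(-1,2),1).tolist())
kp=np.array([345,497])/4.8+o; sp=np.array([437,197])/5+so
print("knob",mid(kp,sp))
from scipy.optimize import minimize_scalar
# knob: x=-140, pivot y0, angle; solve both
def g(v): 
    K=[-140,v[0]-90*np.cos(v[1]),78+90*np.sin(v[1])]
    return np.r_[(proj(unit2w(K,U),"top")-kp).ravel(),(proj(unit2w(K,U),"scene")-sp).ravel(),
     proj(unit2w([-140,v[0],78],U),"top")[0,0]-(np.array([255,487])/4.8+o)[0]]
v=least_squares(g,[80,1.],x_scale=[10,.1]);print("pivot y, ang",v.x,g(v.x).round(1))
print("knob w",unit2w([-140,v.x[0]-90*np.cos(v.x[1]),78+90*np.sin(v.x[1])],U),"pivot w",unit2w([-140,v.x[0],78],U),"home",unit2w([-140,v.x[0]-90,78],U))
print("tongue pix exp",proj(unit2w([-52,0,143],U),"top"),"seen",np.array([360,335])/4.8+o)
print("tongue w",unit2w([-52,0,143],U),"hinge",unit2w([85,0,120],U))
E
```

```text
[5.79265553e+02 1.09558933e+02 2.18308260e-01] [[-1.5, -0.7], [1.6, -1.1], [1.6, 1.6], [-2.4, 0.6], [-0.5, -0.6], [-0.1, -0.3], [1.0, -0.2], [-1.7, -0.5], [2.2, -1.2], [1.8, 3.0]]
knob (array([441.75768732, 109.51270525, 152.53908944]), np.float64(11.080528226620304))
pivot y, ang [81.20523125  0.9768576 ] [-0.9  0.4  3.4  0.5  0.3]
knob w [435.9094527  109.34459051 152.5868595 ] pivot w [425.00112486 158.51580946  78.        ] home [444.49317606  70.65193781  78.        ]
tongue pix exp [[324.63784374 180.40157599]] seen [325.         179.79166667]
tongue w [528.49976075  98.29685935 143.        ] hinge [662.24809869 127.96809284 120.        ]
```

The unit sits at about (579,110) with yaw +12.5°, and the latch is about 0.98 rad up. I'll shut the fingers, go above the knob and push it down.

```bash
python3 -m jog '[[150,-225,0,0,0,13],[150,-225,0,0,0,13],[150,-225,0,0,0,13],[150,-225,0,0,0,13],[150,-225,0,0,0,13],[150,-225,0,0,0,13],[150,-225,0,0,0,13],[150,-225,0,0,0,13]]' 0
python3 -m jog '[[145,-224,-36,0,0,13.5],[145,-224,-36,0,0,13.5],[145,-224,-36,0,0,13.5],[145,-224,-36,0,0,13.5],[145,-224,-36,0,0,13.5],[145,-224,-36,0,0,13.5],[145,-224,-36,0,0,13.5],[145,-224,-36,0,0,13.5]]'
python3 - <<'E'
from h import *
for c in("top","scene"):
    cv2.imwrite(f"pics/{c}1.png",bot.grab_frame(c)[:,:,::-1])
a=cv2.resize(cv2.imread("pics/top1.png")[100:250,240:400],(640,600));b=cv2.imread("pics/scene1.png")[130:280,250:410]
cv2.imwrite("pics/s1z.png",cv2.resize(b,(640,600),interpolation=2))
E
```

```text
time: 1.92
position: [291.8, 329.7, 231.6]
tool_rot: [0.001, 0.012, 1.0, -0.0]
contact_force: [-0.3, 0.1, 0.1]
grip_width: -0.0
grip_force: 0.0
time: 2.58
position: [438.1, 104.9, 194.6]
tool_rot: [0.001, -0.105, 0.994, -0.001]
contact_force: [-0.2, 0.1, -0.1]
grip_width: -0.001
grip_force: 0.0
```

View pics/s1z.png

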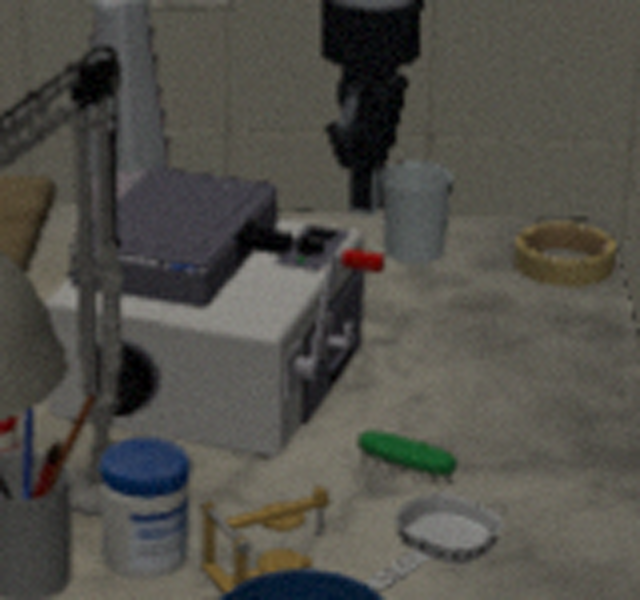

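The fingertip at (362,208) in the crop is directly above the knob at (364,260), and the path is clear. I'll push along the arc.

```bash
python3 -m jog '[[1,0,-30,0,0,0],[3,-8,-40,0,0,0],[5,-18,-52,0,0,0],[7,-26,-63,0,0,0],[8,-31,-75,0,0,0],[9,-35,-86,0,0,0],[9,-37,-97,0,0,0],[9,-37,-107,0,0,0]]'
python3 -m jog '[[0,0,0,0,0,0],[0,0,-2,0,0,0],[0,0,-4,0,0,0],[0,0,-4,0,0,0]]'
python3 - <<'E'
from h import *
c="scene";cv2.imwrite(f"pics/{c}2.png",cv2.resize(bot.grab_frame(c)[150:270,270:390,::-1],(600,600),interpolation=2))
E
```

```text
time: 3.35
position: [443.1, 72.8, 87.9]
tool_rot: [-0.0, -0.109, 0.994, 0.0]
contact_force: [0.8, -0.4, 0.6]
grip_width: 0.001
grip_force: 0.2
time: 3.68
position: [443.7, 72.6, 85.3]
tool_rot: [0.0, -0.109, 0.994, 0.0]
contact_force: [-2.0, 1.1, 5.6]
grip_width: 0.002
grip_force: 2.6
```

View pics/scene2.png

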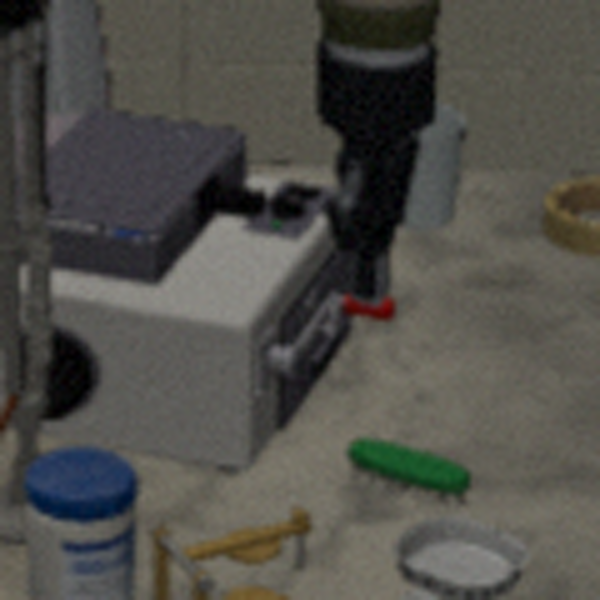

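The knob is home: the tip stopped at z 85.3, where the top of the home knob should be, with 5.6 N pushing back. I'll press a little more, then go over the tongue and look down from above.

```bash
python3 -m jog '[[0,0,-3,0,0,0],[0,0,-3,0,0,0],[0,0,0,0,0,0]]'
python3 -m jog '[[0,0,40,0,0,0],[0,0,80,0,0,0],[0,0,116,0,0,0],[40,13,116,0,0,0],[81,26,116,0,0,0],[81,26,116,0,0,0],[81,26,116,0,0,0]]' 38 40
python3 -m jog '[[0,0,-35,0,0,0],[0,0,-55,0,0,0],[0,0,-72,0,0,0],[0,0,-75,0,0,0],[0,0,-75,0,0,0]]'
python3 - <<'E'
from h import *
b=cv2.resize(bot.grab_frame("scene")[140:260,260:380,::-1],(400,400),interpolation=2);a=cv2.resize(bot.grab_frame("top")[120:240,260:380,::-1],(400,400),interpolation=2)
cv2.imwrite("pics/m3.png",np.hstack([a,b]))
E
```

```text
time: 3.98
position: [444.0, 72.5, 86.3]
tool_rot: [0.001, -0.109, 0.994, 0.0]
contact_force: [0.7, 0.8, -0.3]
grip_width: 0.001
grip_force: 0.0
time: 4.57
position: [526.5, 98.6, 199.9]
tool_rot: [0.0, -0.109, 0.994, 0.0]
contact_force: [-0.2, -0.9, -0.1]
grip_width: 0.443
grip_force: 0.0
time: 4.98
position: [522.8, 97.7, 124.5]
tool_rot: [-0.002, -0.108, 0.994, 0.0]
contact_force: [-0.0, 0.2, 0.5]
grip_width: 0.445
grip_force: 0.0
```

View pics/m3.png

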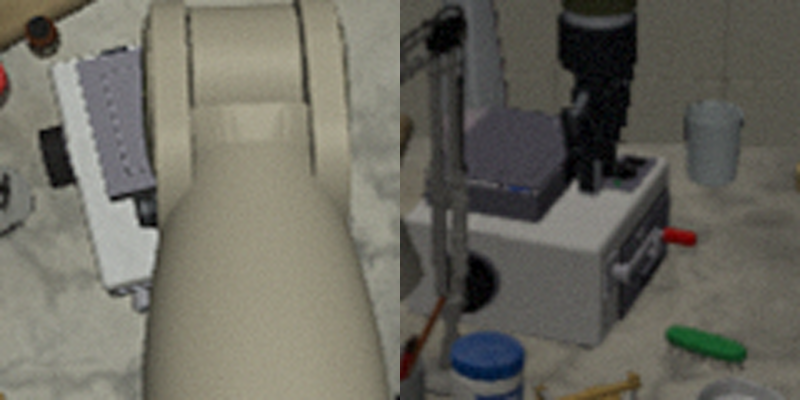

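The fingers straddle the tongue, and the knob shows at scene pixel (344,211). I'll compare that with the pixel predicted for the latch at home.

```bash
python3 - <<'E'
from h import *
U=[579.27,109.56,.2183]
for a in(0,.05,.1,.2,.3,.98): print(a,proj(unit2w([-140,81.2-90*np.cos(a),78+90*np.sin(a)],U),"scene").round(1))
im=bot.grab_frame("scene").astype(int);m=(im[...,0]>110)&(im[...,1]<60)&(im[...,2]<60);m[:,:325]=0;m[:195]=0;m[225:]=0;m[:,360:]=0
print(np.argwhere(m).mean(0)[::-1],m.sum())
E
python3 -m jog '[[0,0,0,0,0,0],[0,0,0,0,0,0],[0,0,0,0,0,0],[0,0,0,0,0,0]]' 0 40
```

```text
0 [[344. 211.]]
0.05 [[344.  209.8]]
0.1 [[344.  208.6]]
0.2 [[344.  206.3]]
0.3 [[343.9 204.1]]
0.98 [[340.8 194.9]]
[343.5 209.5] 12
time: 5.47
position: [525.8, 97.5, 126.9]
tool_rot: [0.001, -0.108, 0.994, -0.0]
contact_force: [-1.4, -1.2, 6.8]
grip_width: 0.225
grip_force: 40.6
```

The latch matches home to within about 1.5 px, and the tongue is gripped at 19 mm. Now the lift arc.

```bash
python3 - <<'E'
import numpy as np
r,p0=142,np.radians(10.4);u=np.array([.976,.2166])
def tcp(t):
    th=np.radians(t);ta=th/2;return np.array([-r*np.cos(p0+th)+19*np.sin(ta),r*np.sin(p0+th)-19*np.cos(ta)])
for a in(0,24,48,72):
    print(a)
    for k in range(1,9):
        t=a+3*k;d=tcp(t)-tcp(a);ta=(t-a)/2
        print(k,np.round([d[0]*u[0],d[0]*u[1],d[1],ta*.2166,-ta*.976],1).tolist())
E
```

```text
0
1 [2.0, 0.4, 7.3, 0.3, -1.5]
2 [4.3, 1.0, 14.5, 0.6, -2.9]
3 [7.0, 1.6, 21.6, 1.0, -4.4]
4 [10.1, 2.2, 28.6, 1.3, -5.9]
5 [13.5, 3.0, 35.4, 1.6, -7.3]
6 [17.3, 3.8, 42.1, 1.9, -8.8]
7 [21.4, 4.7, 48.7, 2.3, -10.2]
8 [25.8, 5.7, 55.0, 2.6, -11.7]
24
1 [4.7, 1.0, 6.1, 0.3, -1.5]
2 [9.8, 2.2, 12.0, 0.6, -2.9]
3 [15.1, 3.3, 17.7, 1.0, -4.4]
4 [20.7, 4.6, 23.1, 1.3, -5.9]
5 [26.5, 5.9, 28.3, 1.6, -7.3]
6 [32.6, 7.2, 33.1, 1.9, -8.8]
7 [38.9, 8.6, 37.7, 2.3, -10.2]
8 [45.4, 10.1, 41.9, 2.6, -11.7]
48
1 [6.7, 1.5, 3.9, 0.3, -1.5]
2 [13.6, 3.0, 7.5, 0.6, -2.9]
3 [20.7, 4.6, 10.8, 1.0, -4.4]
4 [27.9, 6.2, 13.7, 1.3, -5.9]
5 [35.2, 7.8, 16.3, 1.6, -7.3]
6 [42.6, 9.5, 18.5, 1.9, -8.8]
7 [50.1, 11.1, 20.3, 2.3, -10.2]
8 [57.6, 12.8, 21.8, 2.6, -11.7]
72
1 [7.6, 1.7, 1.1, 0.3, -1.5]
2 [15.2, 3.4, 1.8, 0.6, -2.9]
3 [22.9, 5.1, 2.1, 1.0, -4.4]
4 [30.5, 6.8, 2.1, 1.3, -5.9]
5 [38.0, 8.4, 1.7, 1.6, -7.3]
6 [45.6, 10.1, 0.9, 1.9, -8.8]
7 [53.0, 11.8, -0.3, 2.3, -10.2]
8 [60.3, 13.4, -1.9, 2.6, -11.7]
```

```bash
python3 -m jog '[[2,0.4,7.3,0.3,-1.5,0],[4.3,1,14.5,0.6,-2.9,0],[7,1.6,21.6,1,-4.4,0],[10.1,2.2,28.6,1.3,-5.9,0],[13.5,3,35.4,1.6,-7.3,0],[17.3,3.8,42.1,1.9,-8.8,0],[21.4,4.7,48.7,2.3,-10.2,0],[25.8,5.7,55,2.6,-11.7,0]]' 
python3 -m jog '[[4.7,1,6.1,0.3,-1.5,0],[9.8,2.2,12,0.6,-2.9,0],[15.1,3.3,17.7,1,-4.4,0],[20.7,4.6,23.1,1.3,-5.9,0],[26.5,5.9,28.3,1.6,-7.3,0],[32.6,7.2,33.1,1.9,-8.8,0],[38.9,8.6,37.7,2.3,-10.2,0],[45.4,10.1,41.9,2.6,-11.7,0]]'
```

```text
time: 6.13
position: [550.1, 103.4, 180.7]
tool_rot: [0.104, -0.108, 0.989, 0.012]
contact_force: [-1.2, -3.1, -4.3]
grip_width: 0.228
grip_force: 40.1
time: 6.8
position: [595.5, 114.1, 222.7]
tool_rot: [0.207, -0.106, 0.972, 0.024]
contact_force: [-3.9, -2.0, -1.0]
grip_width: 0.225
grip_force: 40.5
```

```bash
python3 -m jog '[[6.7,1.5,3.9,0.3,-1.5,0],[13.6,3,7.5,0.6,-2.9,0],[20.7,4.6,10.8,1,-4.4,0],[27.9,6.2,13.7,1.3,-5.9,0],[35.2,7.8,16.3,1.6,-7.3,0],[42.6,9.5,18.5,1.9,-8.8,0],[50.1,11.1,20.3,2.3,-10.2,0],[57.6,12.8,21.8,2.6,-11.7,0]]'
python3 -m jog '[[7.6,1.7,1.1,0.3,-1.5,0],[15.2,3.4,1.8,0.6,-2.9,0],[22.9,5.1,2.1,1,-4.4,0],[30.5,6.8,2.1,1.3,-5.9,0],[38,8.4,1.7,1.6,-7.3,0],[45.6,10.1,0.9,1.9,-8.8,0],[53,11.8,-0.3,2.3,-10.2,0],[53,11.8,-0.3,2.3,-10.2,0]]'
```

```text
time: 7.47
position: [653.9, 128.1, 245.8]
tool_rot: [0.308, -0.103, 0.945, 0.036]
contact_force: [-4.3, 0.8, 1.8]
grip_width: 0.227
grip_force: 44.7
time: 8.13
position: [708.5, 141.3, 247.4]
tool_rot: [0.395, -0.101, 0.912, 0.047]
contact_force: [-1.3, 5.4, 3.1]
grip_width: 0.22
grip_force: 45.1
```

```bash
python3 -m jog '[[0,0,0,0,0,0],[0,0,0,0,0,0],[0,0,0,0,0,0],[-15,-3,15,0,0,0],[-35,-8,34,0,0,0],[-64,-14,62,0,0,0],[-64,-14,62,0,0,0]]' 40
python3 -m jog '[[-30,-20,10,0,0,0],[-70,-60,10,-3,13,0],[-110,-100,10,-5,20,0],[-145,-135,10,-7,30,0],[-180,-170,10,-10,45,0],[-210,-200,10,-10,45,0],[-235,-230,10,-10,45,0],[-235,-230,10,-10,45,0]]'
python3 -m jog '[[0,-40,0,0,0,0],[-20,-75,0,0,0,0],[-30,-90,0,0,0,0],[-30,-90,0,0,0,0]]'
python3 - <<'E'
from h import *
A=bot.grab_frame("top");B=bot.grab_frame("scene")
cv2.imwrite("pics/top4.png",A[...,::-1]);cv2.imwrite("pics/scene4.png",B[...,::-1])
b=cv2.resize(B[140:260,260:380,::-1],(400,400),interpolation=2);a=cv2.resize(A[120:240,260:380,::-1],(400,400),interpolation=2)
cv2.imwrite("pics/m4.png",np.hstack([a,b]))
for c in("top","scene"):
  for n in("filter","filter_tab","cover","latch_knob"): print(c,n,[(round(d["score"],2),np.round(d["at"],1),d["mask"].sum()) for d in bot.silhouettes(n,c)[:2]])
E
```

```text
time: 8.72
position: [642.0, 124.0, 313.1]
tool_rot: [0.396, -0.099, 0.912, 0.043]
contact_force: [0.9, 1.1, 0.6]
grip_width: 0.468
grip_force: 0.0
time: 9.38
position: [419.8, -94.5, 317.4]
tool_rot: [0.001, -0.108, 0.994, -0.0]
contact_force: [0.7, 0.6, -1.1]
grip_width: 0.474
grip_force: 0.0
time: 9.72
position: [389.2, -186.0, 315.6]
tool_rot: [0.003, -0.105, 0.994, 0.0]
contact_force: [1.1, -0.2, 0.6]
grip_width: 0.469
grip_force: 0.0
top filter [(0.89, array([317.6, 157.3]), np.int64(376))]
top filter_tab [(0.84, array([318.2, 155. ]), np.int64(399))]
top cover []
top latch_knob [(0.49, array([331., 210.]), np.int64(113))]
scene filter [(0.57, array([299. , 192.8]), np.int64(146))]
scene filter_tab [(0.65, array([295.6, 193.7]), np.int64(193))]
scene cover [(0.93, array([265.8, 176.7]), np.int64(593))]
scene latch_knob [(0.43, array([339.7, 213.2]), np.int64(75))]
```

View pics/m4.png

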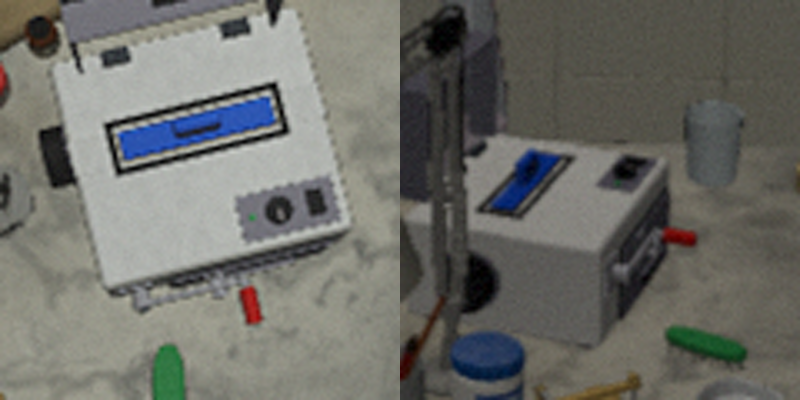

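The cover stands open and the latch bar lies level in its catch. The blue flange is at about (197,128) in the top crop, with the tab at (197,129). I'll measure it.

```bash
python3 - <<'E'
from h import *
U=[579.27,109.56,.2183]
im=bot.grab_frame("top").astype(int);m=((im[...,2]-im[...,0]>45)).astype(np.uint8);m[:140]=0;m[175:]=0;m[:,:285]=0;m[:,352:]=0
c=max(cv2.findContours(m,0,2)[0],key=cv2.contourArea);b=cv2.boxPoints(cv2.minAreaRect(c));w=np.array([onz(p,118,"top") for p in b]);print(b.round(1).tolist(),w.round(1).tolist())
ce=w.mean(0);e=[w[1]-w[0],w[2]-w[1]];L=max(e,key=np.linalg.norm);print("c",ce,[np.linalg.norm(x) for x in e],"yaw",np.degrees(np.arctan2(L[1],L[0]))%180-90)
print("in unit",R.from_euler('z',-U[2]).apply(ce-[U[0],U[1],0]))
t=bot.silhouettes("filter_tab","top")[0];
d=(im.sum(2)<190)&(im[...,2]-im[...,0]>15);d[:148]=0;d[168:]=0;d[:,:305]=0;d[:,:]&=np.arange(640)<332
q=np.argwhere(d);q2=q.mean(0)[::-1];print("tab dark",q2,len(q),onz(q2,143,"top"),onz(q2,132,"top"),"exp",proj([[ce[0],ce[1],143]],"top"))
k=bot.get_state();print(k["position"],R.from_quat(k["tool_rot"],scalar_first=True).as_matrix()[:,1])
# knob
for a in(0,.05,.1,.2):print(a,proj(unit2w([-140,81.2-90*np.cos(a),78+90*np.sin(a)],U),"top").round(1))
r=(im[...,0]-im[...,1]>60)&(im[...,0]-im[...,2]>60);r[:195]=0;r[225:]=0;r[:,:310]=0;r[:,350:]=0;print(np.argwhere(r).mean(0)[::-1],r.sum())
E
```

```text
[[294.79998779296875, 159.3000030517578], [340.29998779296875, 148.1999969482422], [342.3999938964844, 156.60000610351562], [296.8999938964844, 167.6999969482422]] [[592.4, 181.1, 118.0], [623.7, 52.3, 118.0], [599.6, 46.8, 118.0], [568.5, 175.4, 118.0]]
c [596.05037088 113.89836196 118.        ] [np.float64(132.50262371893822), np.float64(24.67539788766446)] yaw 13.669900959030585
in unit [ 17.32168311   0.60127007 118.        ]
tab dark [320.         158.45454545] 11 [589.58214005 110.58588358 143.        ] [591.73464411 110.37590414 132.        ] exp [[318.78249039 156.14482842]]
[ 390.24878661 -182.25571605  315.72403551] [-2.15665140e-01  9.76467257e-01  4.92935686e-04]
0 [[333.8 212.3]]
0.05 [[333.8 212.2]]
0.1 [[333.8 212.1]]
0.2 [[333.5 212.1]]
[334.80851064 210.9787234 ] 47
```

The filter centre is at about (596,114) with yaw around 13°. I'll go above the tab with the fingers closing across its thickness.

```bash
python3 -m jog '[[30,43,0,0,0,-7],[60,85,0,0,0,-14],[90,130,0,0,0,-21],[106,150,0,0,0,-28],[106,150,0,0,0,-35],[106,150,0,0,0,-42],[106,150,0,0,0,-45],[106,150,0,0,0,-45]]' 42 60
python3 -m jog '[[20,30,0,0,0,-7],[40,60,0,0,0,-14],[60,90,0,0,0,-21],[80,120,0,0,0,-28],[100,148,0,0,0,-35],[100,148,0,0,0,-42],[100,148,-15,0,0,-44.5],[100,148,-35,0,0,-44.5]]'
python3 -m jog '[[0,0,0,0,0,0],[0,0,0,0,0,0],[0,0,0,0,0,0],[0,0,0,0,0,0]]'
python3 -c "
from h import *
s=bot.get_state();print(s['position'],s['q'],R.from_quat(s['tool_rot'],scalar_first=True).as_matrix()[:,1])"
```

```text
time: 10.98
position: [496.4, -31.5, 315.3]
tool_rot: [0.002, 0.281, 0.96, -0.001]
contact_force: [0.3, -0.4, 0.2]
grip_width: 0.492
grip_force: 0.0
time: 11.65
position: [597.4, 115.8, 281.6]
tool_rot: [0.004, 0.622, 0.783, -0.0]
contact_force: [0.1, -0.2, -0.2]
grip_width: 0.491
grip_force: 0.0
time: 11.98
position: [596.5, 114.9, 282.2]
tool_rot: [0.003, 0.623, 0.782, -0.001]
contact_force: [0.1, -0.5, 1.0]
grip_width: 0.483
grip_force: 0.0
[596.51249032 114.92661163 282.20145861] [ 0.06089733  0.37033368  0.25073888  1.44772064 -0.00529648  1.40627324] [0.97469741 0.22351369 0.00256641]
```

```bash
python3 -m jog '[[-1,-1,-40,0,0,0],[-1,-1,-80,0,0,0],[-1,-1,-115,0,0,0],[-1,-1,-138,0,0,0],[-1,-1,-150,0,0,0],[-1,-1,-158,0,0,0],[-1,-1,-159,0,0,0],[-1,-1,-159,0,0,0]]'
python3 - <<'E'
from h import *
b=cv2.resize(bot.grab_frame("scene")[150:240,260:380,::-1],(800,600),interpolation=2)
cv2.imwrite("pics/m5.png",b);print(bot.get_state()["position"])
E
```

```text
time: 12.65
position: [595.7, 114.2, 122.6]
tool_rot: [0.003, 0.623, 0.782, -0.001]
contact_force: [0.4, 0.1, 0.1]
grip_width: 0.492
grip_force: 0.0
[596.16610389 114.23606517 123.22873938]
```

View pics/m5.png

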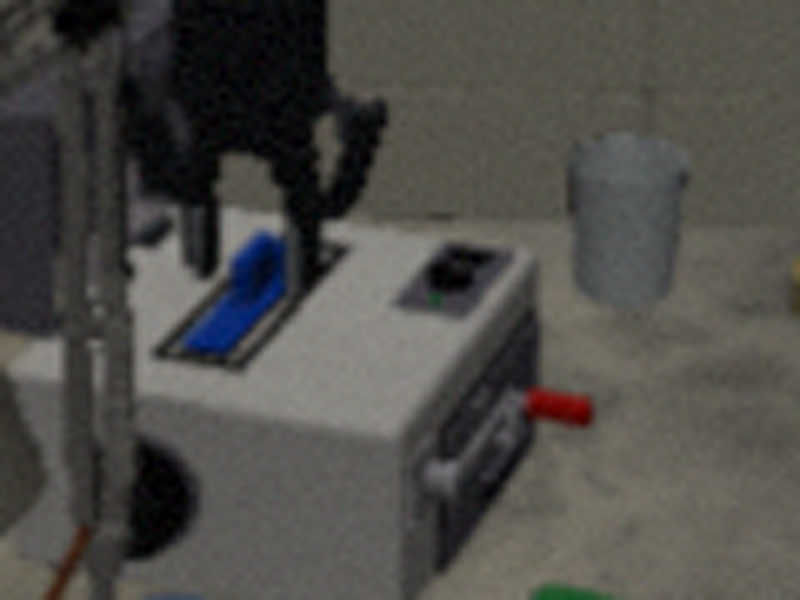

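The tab at (258,265) lies midway between the fingertips at (203,270) and (300,290). I'll close and test the pull.

```bash
python3 -m jog '[[0,0,-1,0,0,0],[0,0,-1,0,0,0],[0,0,-1,0,0,0],[0,0,-1,0,0,0],[0,0,-1,0,0,0],[0,0,-1,0,0,0]]' 0 60
python3 -m jog '[[0,0,5,0,0,0],[0,0,10,0,0,0],[0,0,15,0,0,0],[0,0,20,0,0,0],[0,0,20,0,0,0]]'
```

```text
time: 13.2
position: [595.9, 114.3, 122.0]
tool_rot: [0.003, 0.623, 0.782, -0.001]
contact_force: [-0.9, 0.4, 5.1]
grip_width: 0.126
grip_force: 59.2
time: 13.62
position: [595.7, 114.3, 141.9]
tool_rot: [0.003, 0.623, 0.782, -0.001]
contact_force: [0.1, -0.3, -0.9]
grip_width: 0.123
grip_force: 58.4
```

```bash
python3 -m jog '[[0,0,10,0,0,0],[0,0,25,0,0,0],[0,0,40,0,0,0],[0,0,55,0,0,0],[0,0,70,0,0,0],[0,0,85,0,0,0],[0,0,100,0,0,0],[0,0,112,0,0,0]]'
python3 -m jog '[[0,0,12,0,0,0],[0,0,22,0,0,0],[-4,0,26,0,0,-3],[-8,0,27,0,0,-6],[-12,0,27,0,0,-9],[-15,0,27,0,0,-12],[-15,0,27,0,0,-13],[-15,0,27,0,0,-13]]'
python3 -m jog '[[0,0,0,0,0,0],[0,0,0,0,0,0],[0,0,0,0,0,0],[0,0,0,0,0,0],[0,0,0,0,0,0],[0,0,0,0,0,0]]'
python3 - <<'E'
from h import *
s=bot.get_state();print(s['position'],s['grip_width'],R.from_quat(s['tool_rot'],scalar_first=True).as_matrix().round(3))
B=bot.grab_frame("scene");A=bot.grab_frame("top")
cv2.imwrite("pics/m6.png",np.hstack([cv2.resize(A[100:240,250:390,::-1],(400,400),interpolation=2),cv2.resize(B[120:260,250:390,::-1],(400,400),interpolation=2)]))
E
```

```text
time: 14.28
position: [595.1, 114.3, 254.5]
tool_rot: [0.003, 0.623, 0.782, -0.001]
contact_force: [0.4, -0.3, -0.4]
grip_width: 0.125
grip_force: 58.5
time: 14.95
position: [580.0, 114.3, 280.0]
tool_rot: [0.002, 0.708, 0.707, -0.002]
contact_force: [0.2, 0.5, -0.9]
grip_width: 0.125
grip_force: 58.5
time: 15.45
position: [580.1, 114.3, 279.6]
tool_rot: [0.002, 0.708, 0.706, -0.002]
contact_force: [0.3, -0.0, -1.3]
grip_width: 0.126
grip_force: 58.5
[580.09676516 114.26502304 279.62125284] 0.12575523569828848 [[ 0.002  1.     0.   ]
 [ 1.    -0.002 -0.005]
 [-0.005  0.    -1.   ]]
```

View pics/m6.png

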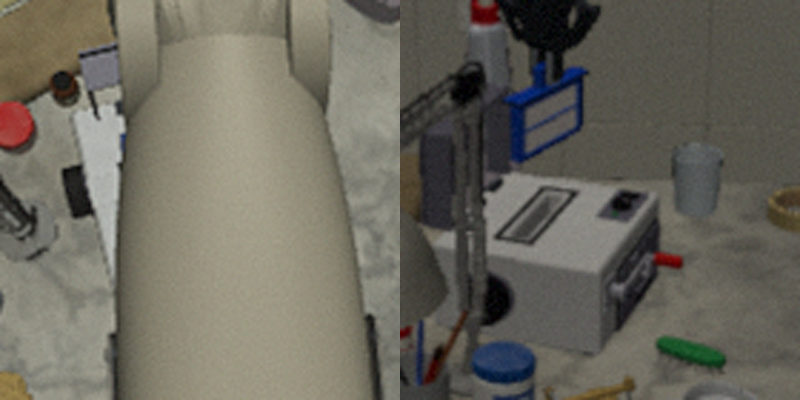

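The filter is held above the deck, the latch is level and the cover is upright. One numeric check of the filter's attitude against its predicted outline.

```bash
python3 - <<'E'
from h import *
im=bot.grab_frame("scene").astype(int);m=((im[...,2]-im[...,0]>45)).astype(np.uint8);m[:135]=0;m[185:]=0;m[:,:285]=0;m[:,:]*=(np.arange(640)<320)
c=max(cv2.findContours(m,0,2)[0],key=cv2.contourArea);hull=cv2.convexHull(c)[:,0]
from scipy.optimize import least_squares
x,y,z=580,114,205
box=np.array([[a*7.5,b*60,h] for a in(-1,1) for b in(-1,1) for h in(0,68)]+[[a*13,b*67,h] for a in(-1,1) for b in(-1,1) for h in(68,71)]+[[a*6,b*20,96] for a in(-1,1) for b in(-1,1)])
def msk(v):
    P=R.from_euler('xyz',[v[3],v[4],v[5]]).apply(box-[0,0,85])+[x+v[0],y+v[1],z+85+v[2]]
    p=proj(P,"scene");k=np.zeros((800,1280),np.uint8)
    for s in(slice(0,8),slice(8,16)): cv2.fillConvexPoly(k,np.round(cv2.convexHull(p[s].astype(np.float32))[:,0]*64).astype(int),255,shift=5)
    return cv2.resize(k,(640,400),interpolation=cv2.INTER_AREA)/255.
full=np.zeros((400,640),np.uint8);cv2.drawContours(full,[c],-1,1,-1)
roi=cv2.erode(full,np.ones((2,2)))
T=full.copy();T[:150]=T[:150]
from scipy.optimize import differential_evolution
f=lambda v:np.abs(msk(v)-full).sum()+.01*sum(np.array(v[:3])**2)
print(f([0]*6),full.sum())
r=differential_evolution(f,[(-8,8)]*3+[(-.15,.15),(-.15,.15),(-.25,.25)],maxiter=60,seed=1,popsize=10);print(r.fun,r.x[:3].round(1),np.degrees(r.x[3:]).round(1))
E
```

```text
494.1058823529411 205
326.68715868838336 [ 6.5  1.8 -4.4] [ 5.4 -8.5 14.3]
```

```bash
python3 - <<'E'
from h import *
im=np.mean([bot.grab_frame("scene").astype(float) for _ in range(4)],0);m=((im[...,2]-im[...,0]>25)).astype(np.uint8);m[:142]=0;m[185:]=0;m[:,:285]=0;m*=(np.arange(640)<318).astype(np.uint8)
n,l,st,_=cv2.connectedComponentsWithStats(m);k=1+np.argmax(st[1:,4]);pts=np.argwhere(l==k)[:,::-1].astype(np.int32)
h=cv2.convexHull(pts)[:,0];print(len(pts),cv2.approxPolyDP(h,1.2,True)[:,0].tolist())
q=lambda P:proj(P,"scene").round(1).tolist()
print("pred lower",q([[572.5,174,205],[572.5,54,205],[587.5,54,205]]),"flange",q([[567,181,273],[567,47,273],[593,181,273],[593,47,273]]))
E
```

```text
372 [[314, 144], [313, 164], [292, 176], [289, 175], [286, 154], [298, 142]]
pred lower [[292.7, 176.5], [314.0, 164.6], [310.2, 163.7]] flange [[292.6, 157.0], [316.8, 144.7], [285.7, 155.3], [310.1, 143.2]]
```

The lower corners seen at (292,176) and (313,164) match the prediction to within 1 px, so the filter is upright and square to the robot. I'll hand the job in.

```bash
python3 -c "
from bench import bot
print(bot.sign_off())"
```

```text
the job is handed in; nothing more can be done
None
```

The job is handed in: the latch rests in its catch, the cover stands open, and the filter is held still and upright about 90 mm above the deck with a pleated face square to the robot.

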